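Screw the glass globe back onto the cue light

TASK

Fit the green glass globe back on the grey cue light: set it upright in the threaded collar, turn it backward (anticlockwise from above) under light pressure until you feel the thread start drop, then screw it forward (clockwise) until it is snug on the rubber gasket, and let go of it. It is glass, so never lean on it with more than about 30 N, keep it upright and do not overtighten it to squash the gasket flat. Leave the other things on the shelf where they are.

Things in the scene. Friction and masses are not known exactly. Their poses are not given: they have to be found in the camera images.
- globe_center (a point): green glass globe, loose, standing upright on its neck, 0.13 kg, 76 mm tall; this point is on its axis half-way up (38 mm above its foot), z along its axis to the dome. From the foot: neck 39 mm wide to 16 mm up, flat shoulder there (22 mm below this point), smooth straight body 56 mm wide from 16 to 60 mm (grip here), then the dome
- globe: the same globe, origin at the centre of its foot, z up its axis. Three rounded glass thread lugs stand out from the neck 120 degrees apart, their middles 4 mm above the foot, 48 mm across the lugs. The globe's yaw tells nothing about the turn at which its lugs meet the thread starts
- mouth (a point): middle of the top face of the soft rubber gasket (3 mm thick, 50 mm bore, 56 mm outside) on the rim of the cue light's collar, 70 mm above the shelf, z up. The gasket gives 1 mm per 10 N. Screwed home and snug, the globe's shoulder lies 0.4 to 2 mm below this point, so globe_center 20 to 21.6 mm above it
- cue_light: cue light fixed to the shelf: grey cast box 112 x 112 mm, 40 mm high, round flange 72 mm wide to 45 mm, in its middle the upright aluminium collar 56 mm wide to 67 mm, then the gasket to 70 mm; a white LED lamp in the collar, to 91 mm, goes up inside the hollow globe. Origin at the centre of its underside, z up
- thread (a point): on the collar's axis 13 mm below the mouth, half-way down its thread: right-hand, three starts 120 degrees apart, 19.5 mm of travel a turn (3.1 mm a radian), 1 mm axial play; bore 50 mm, 41.5 mm inside the ribs, 26 mm deep. Where the starts lie differs from lamp to lamp, unmarked
- rim (a point): on the collar's axis 3 mm below the mouth. Shoulder heights above the mouth: lugs riding on the ribs 5 to 11.5 mm, by its turn; turned anticlockwise it climbs to 11.5 mm, then drops 6 mm into the starts. Clockwise from the drop it meets the gasket after some 100 degrees, clamps from some 115 degrees, then squeezes the gasket 1 mm more each 18 degrees; torque then about 0.25 N m at 10 N
- earbuds_a_center (a point): red rubber earbud case, 62 x 48 x 29 mm, loose, to be left alone; its centre
- earbuds_b_center (a point): second red rubber earbud case, the same, to be left alone; its centre
- windscreen_center (a point): silver aluminium microphone windscreen cage, a 50 mm ball on a 38 mm ring, 62 mm tall, loose, to be left alone; its centre
- insulator_center (a point): white ceramic insulator, 40 mm across, 56 mm tall, loose, to be left alone; its centre
Things that resemble listed ones, but are neither listed nor needed, are in the scene too. What is meant by the globe is not orange or red, and is the smaller of those in its own colour.

How it is judged:
By the outcome, as a careful person would: the job done as asked, in the order asked, and still so for the second after the job is handed in, with the robot touching nothing.
It also fails if it takes over 67 s, if anything falls off the work surface, if the arm or the gripper's body presses on something with over 40 N, if the wrist force passes 120 N, or if a joint passes its speed limit or range.

ROBOT

A 6-joint arm with a two-finger parallel gripper is mounted at the origin on the work surface. World frame = base frame: x ahead of the robot, y to its left, z up, the work surface at z = 0. Lengths are in mm, angles in rad, forces in N, time in s.
With the tool pointing down it reaches from about 325 to 850 mm from the base axis. Payload 4.4 kg.
Tool frame: the origin (TCP) lies at the very end of the fingers, on their centre line; the grasp point (between the pads) lies 19 mm behind it (arm.grasp_offset is the distance from the TCP to the grasp point, in mm); z points along the fingers, y is the line along which they close (so a half turn about z gives the same grasp; the last joint's range is limited). The gripper opens to 94 mm and grips with 3 to 60 N. Pads are 16 mm wide; open, the fingers measure 119 mm over their backs; the gripper's body (75 mm by 177 mm) begins 78 mm behind the grasp point.
Start: joints at [-1.456, 0.207, 1.542, -0, 1.393, -0.15], TCP at [151.029, -554.813, 181.847] pointing down, gripper open.
Joint ranges: [-2.73, 2.73], [-0.86, 2.22], [0.23, 2.46], [-1.11, 4.25], [0.08, 2.63], [-2.82, 2.82]. Speed limits (rad/s): [2.79, 2.79, 3.14, 3.14, 3.14, 3.14].

INTERFACE

Orientations are given as a rotation vector (axis times angle).
In Python, from rig import arm, viewer, ticket, search_frame, mark_of, sensors gives the robot as it stands. The module is installed in compiled form; this text tells all that it offers. Calls block until the motion is done:
- arm.reach(position, orientation): joint-space move of the TCP to a pose.
- arm.move_l(position, max_speed=150, rot=None, guard=None): straight line of the TCP; rot=None keeps the orientation; max_speed is the mean speed in mm/s. With guard (N) it stops when the force on the tool has changed by that much, and returns True; else False.
- arm.move_j(angles): joint-space move.
- arm.command_gripper(opening, f_grip=None): finger opening in mm; f_grip is the grip in N (None keeps the last); returns when the fingers have stopped.
- arm.hold(seconds).
- arm.solve_ik(position, orientation): joint angles nearest the present ones, or None.
- viewer.grab_frame(name): name is "side" or "top" or "wrist"; returns (picture, depth): 384x512x3 uint8, red, green, blue; 384x512 float32, mm along the optical axis (not along the pixel's ray), 0 where there is no reading.
- viewer.camera_params(name): a dict with "fx", "fy", "cx", "cy" (pixels), "k1" (the pictures are not rectified: a ray, as slopes to the right and down, at radius r is drawn at 1 + k1 r^2 times it, then the intrinsics apply), "extrinsics" (4x4, takes a point from world to camera coordinates). Camera axes: x right, y up, looking along -z (the intrinsics and any distortion apply to the point x, -y, -z); pixel columns grow to the right and rows downward; lengths in mm; the calibration is good to about 2 mm. A picture is of the moment at which its call begins: read the wrist's pose just before it. camera_params takes no time and is no camera call; for the wrist camera it gives the pose at the moment of the call.
A pose or a line that the arm cannot do raises arm.Unreachable and nothing moves.
- ticket.sign_off(): hands the job in; it is judged then, once.
Trained networks look in the newest picture that a camera, given by its name, has taken for a name from the list of things; names that differ only in an ending like _2 or _b are one class to them, and where a whole thing is asked for, a point or a joint stands for the part that bears it (a point fixed in the world has none). Each returns a list of dicts, best first, with "conf" (0 to 1); they miss things now and then, are a little off and sometimes report something else, mostly with a low value. They report only what shows in the picture. A call takes as long as a camera call. They do not tell look-alikes from the thing itself.
- search_frame(label, camera): "xy" ([column, row] as shares, 0 to 1, of the picture: columns of its width, rows of its height, amid what is visible of it).
- mark_of(label, camera): "xy" ([column, row] as shares, 0 to 1, of the picture: columns of its width, rows of its height: a listed point, or the origin of a listed thing).
Readings, each from a call of its own:
- sensors.get_time_s(): time.
- sensors.get_joint_positions(): joint angles.
- sensors.get_joint_velocities(): joint speeds.
- sensors.get_joint_efforts(): joint torques, N m.
- sensors.get_tcp_pos(): TCP position.
- sensors.get_tcp_rot(): TCP orientation.
- sensors.get_contact_force(): force on the tool from outside, world axes, zero at the start.
- sensors.get_ft_torque(): the same for the moment, N m.
- sensors.get_finger_gap(): finger opening in mm.
- sensors.get_finger_force(): force on a finger pad.
Only numpy, scipy, OpenCV 4.12 (cv2) and the standard library are available. Lean on these libraries where they do the work, as an engineer would, in place of code of your own. Each camera call takes 0.05 s, during which the arm holds its last target. There are 200 camera calls.

## Working session

There is one attempt and no reset: what is moved stays moved. The work goes in short steps, each a Python script; the robot and the scene stay as the last script left them, time stands still between calls to the robot, and variables do not carry over. Pictures are saved under pics/ and viewed, at most 10 in all, crops included, and the job is handed in when it is done.

```bash
mkdir -p pics
cat > h.py <<'E'
import numpy as np, cv2
from rig import arm, viewer, ticket, search_frame, mark_of, sensors
from scipy.spatial.transform import Rotation as R
def grab(n):
    P=viewer.camera_params(n); im,d=viewer.grab_frame(n); return im,d,P
def ray(P,u,v):
    K=np.array([[P['fx'],0,P['cx']],[0,P['fy'],P['cy']],[0,0,1.]])
    x,y=cv2.undistortPoints(np.array([[[u,v]]],float),K,np.array([P['k1'],0,0,0.]))[0,0]
    E=np.array(P['extrinsics']); Rm=E[:3,:3]; o=-Rm.T@E[:3,3]
    return o,Rm.T@np.array([x,-y,-1.])   # direction per unit depth
def at_z(P,u,v,z):
    o,d=ray(P,u,v); return o+d*(z-o[2])/d[2]
def at_d(P,u,v,dep):
    o,d=ray(P,u,v); return o+d*dep
E
python3 - <<'E'
from h import *
for n in ('top','side'):
    im,d,P=grab(n); cv2.imwrite(f'pics/{n}0.png',im[:,:,::-1]); np.savez(f'{n}0.npz',im=im,d=d)
    print(n,at_z(P,256,192,0).round(), ray(P,256,192)[0].round())
    for l in ('globe_center','mouth','cue_light','windscreen_center','insulator_center','earbuds_a_center'):
        for r in mark_of(l,n)[:4]:
            u,v=r['xy'][0]*512,r['xy'][1]*384
            print(l,round(u),round(v),round(r['conf'],2),at_z(P,u,v,{'globe_center':38,'mouth':70,'cue_light':0}.get(l,25)).round())
print(sensors.get_time_s())
E
```

```text
top [610.  53.   0.] [445.  52. 705.]
globe_center 127 199 0.96 [578. 299.  38.]
globe_center 200 266 0.82 [458. 151.  38.]
globe_center 187 211 0.7 [559. 182.  38.]
globe_center 129 263 0.58 [459. 280.  38.]
mouth 362 219 0.86 [ 552. -140.   70.]
mouth 203 149 0.34 [672. 156.  70.]
cue_light 350 217 0.71 [ 566. -138.    0.]
windscreen_center 286 189 0.74 [612.  -6.  25.]
insulator_center 369 154 0.59 [ 691. -172.   25.]
insulator_center 360 214 0.56 [ 569. -150.   25.]
earbuds_a_center 286 258 0.98 [479.  -8.  25.]
side [631. -52.   0.] [185. 698. 672.]
globe_center 227 253 0.95 [552. 193.  38.]
globe_center 186 277 0.74 [584. 290.  38.]
globe_center 279 259 0.65 [454. 154.  38.]
mouth 295 158 0.55 [ 572. -148.   70.]
cue_light 297 183 0.9 [ 559. -142.    0.]
windscreen_center 252 192 0.61 [624. -19.  25.]
insulator_center 260 155 0.84 [ 692. -174.   25.]
insulator_center 227 253 0.3 [560. 183.  25.]
earbuds_a_center 305 219 0.64 [469.   4.  25.]
earbuds_a_center 299 164 0.18 [ 578. -190.   25.]
0.7
```

View pics/top0.png

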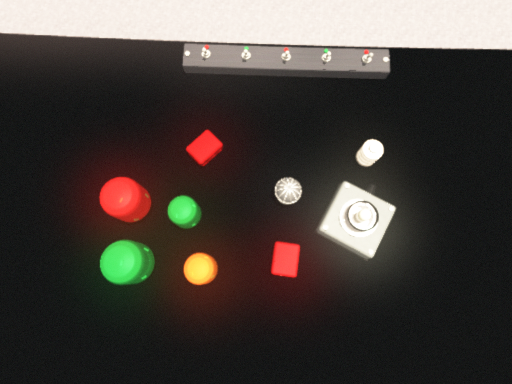

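View pics/side0.png

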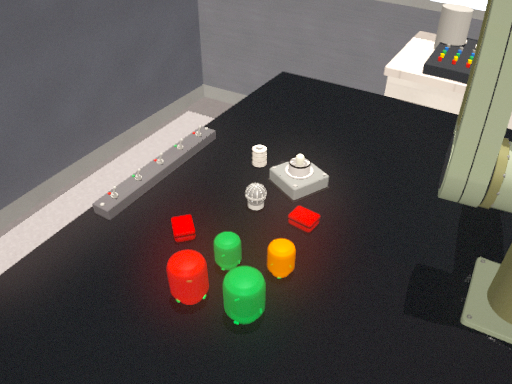

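Globe candidates (top picture): big red (126,200), small green (184,211), big green (127,262) and orange (200,268). The small green at (184,211) fits, being green and the smaller of the two greens. I'll confirm it with a wrist view from above.

```bash
cat >> h.py <<'E'
def down(a): return (R.from_euler('z',a)*R.from_matrix(np.diag([1.,-1,-1]))).as_rotvec()
E
python3 - <<'E'
from h import *
z=np.load('top0.npz');P=viewer.camera_params('top')
for n,(u,v) in dict(green=(180,206),biggreen=(127,255),red=(122,193),orange=(200,266),lamp=(364,214)).items():
    print(n,at_d(P,u,v,z['d'][v,u]).round())
for a in np.arange(-180,180,30):
    for p in ((557,185,150),(556,-143,150)):
        q=arm.solve_ik(p,down(np.radians(a))); print(a,None if q is None else np.round([q[0],q[5]],2),end=' ')
    print()
M=R.from_rotvec(sensors.get_tcp_rot()).as_matrix(); print(M.round(2))
W=np.array(viewer.camera_params('wrist')['extrinsics']); o=-W[:3,:3].T@W[:3,3]
print('cam in tool',(M.T@(o-sensors.get_tcp_pos())).round(),'look',(M.T@-W[2,:3]).round(2))
E
```

```text
green [561. 188.  78.]
biggreen [470. 263. 103.]
red [576. 285. 101.]
orange [457. 145.  76.]
lamp [ 556. -137.   92.]
-180 [ 0.17 -1.4 ] -180 [-0.4  -1.97] 
-150 [ 0.17 -1.92] -150 [-0.4 -2.5] 
-120 [ 0.17 -2.44] -120 None 
-90 None -90 [-0.4   2.74] 
-60 [0.17 2.79] -60 [-0.4   2.22] 
-30 [0.17 2.27] -30 [-0.4   1.69] 
0 [0.17 1.74] 0 [-0.4   1.17] 
30 [0.17 1.22] 30 [-0.4   0.64] 
60 [0.17 0.7 ] 60 [-0.4   0.12] 
90 [0.17 0.17] 90 [-0.4 -0.4] 
120 [ 0.17 -0.35] 120 [-0.4  -0.93] 
150 [ 0.17 -0.87] 150 [-0.4  -1.45] 
[[ 0.96  0.26  0.  ]
 [ 0.26 -0.96 -0.  ]
 [-0.    0.   -1.  ]]
cam in tool [  81.   -0. -203.] look [-0.28 -0.    0.96]
```

```bash
cat >> h.py <<'E'
def look(p,a,z,lab,name,back=81):
    """put the wrist camera nearly above p, return image, world point map, params"""
    t=np.array([p[0],p[1],z])-R.from_euler('z',a).apply([back,0,0])
    arm.reach(t,down(a)); arm.hold(.2)
    im,d,P=grab('wrist'); cv2.imwrite(f'pics/{name}.png',im[:,:,::-1])
    v,u=np.mgrid[:384,:512]
    K=np.array([[P['fx'],0,P['cx']],[0,P['fy'],P['cy']],[0,0,1.]])
    xy=cv2.undistortPoints(np.stack([u,v],-1).reshape(-1,1,2).astype(float),K,np.array([P['k1'],0,0,0.])).reshape(384,512,2)
    E=np.array(P['extrinsics'])
    C=np.stack([xy[...,0]*d,-xy[...,1]*d,-d],-1)
    W=(C-E[:3,3])@E[:3,:3]; W[d==0]=np.nan
    for r in mark_of(lab,'wrist')[:3]:
        c=r['xy'][0]*512,r['xy'][1]*384
        print(lab,np.round(c),round(r['conf'],2),at_z(P,*c,38 if 'globe' in lab else 70).round(1))
    return im,W,P
E
python3 - <<'E'
from h import *
im,W,P=look((560,186),np.radians(138),180,'globe_center','w1',60)
np.savez('w1.npz',im=im,W=W)
near=np.hypot(W[...,0]-560,W[...,1]-186)<60
i=im.astype(int); g=near&(i[...,1]>1.5*i[...,0])
for lo,hi in ((25,80),(45,80),(55,80),(70,80)):
    Q=W[g&(W[...,2]>lo)&(W[...,2]<hi)][:,:2].astype(np.float32)
    print(lo,len(Q),cv2.minEnclosingCircle(Q), np.percentile(Q,[1,99],axis=0).round(1).tolist())
print(np.nanmax(W[g][:,2]),sensors.get_time_s())
E
```

```text
globe_center [157.  49.] 0.63 [451.3 151.   38. ]
25 2863 ((556.7584228515625, 187.5545196533203), 28.115846633911133) [[530.6, 162.1], [582.4, 213.5]]
45 2863 ((556.7584228515625, 187.5545196533203), 28.115846633911133) [[530.6, 162.1], [582.4, 213.5]]
55 2863 ((556.7584228515625, 187.5545196533203), 28.115846633911133) [[530.6, 162.1], [582.4, 213.5]]
70 2042 ((556.8007202148438, 187.8263397216797), 24.34139633178711) [[535.1, 166.1], [578.0, 209.0]]
78.00426775906574 3.9333
```

View pics/w1.png

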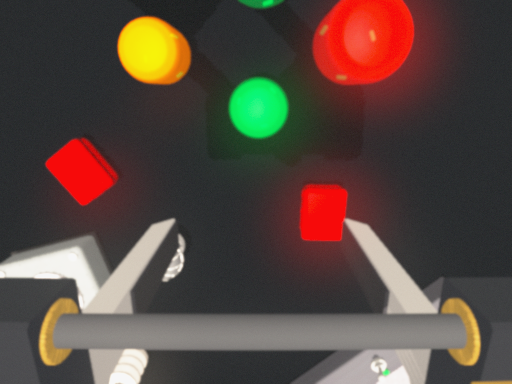

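The wrist view shows the small green globe at (259,108), measured 56 mm wide, as described. The orange one is at (154,50), the big red at (365,38), and the big green is cut off at (262,0). Next I'll make an enlarged crop and look at the collar.

Run:
```python
from h import *
im=np.load('w1.npz')['im']; cv2.imwrite('pics/crop.png',cv2.resize(im[60:160,190:330,::-1],None,fx=4,fy=4,interpolation=2))
a=np.radians(67)
im,W,P=look((556,-140),a,200,'mouth','w2',70)
np.savez('w2.npz',im=im,W=W)
near=np.hypot(W[...,0]-556,W[...,1]+140)<45
Z=W[...,2]
print(np.histogram(Z[near],bins=np.arange(36,96,3)))
for lo,hi in ((60,76),(66,74)):
    Q=W[near&(Z>lo)&(Z<hi)][:,:2].astype(np.float32)
    print(lo,len(Q),cv2.minEnclosingCircle(Q),np.median(Z[near&(Z>lo)&(Z<hi)]))
Q=W[near&(Z>85)]; print('led',len(Q),Q.mean(0),cv2.minEnclosingCircle(Q[:,:2].astype(np.float32)))
print(sensors.get_time_s())
```

```text
mouth [262. 103.] 0.76 [ 558.  -141.6   70. ]
(array([ 264, 1882, 1237,  795,    0,    2,   29,   26,  237,  321,  237,
        453,    3,   15,   44,   42,  118,  165,   82]), array([36, 39, 42, 45, 48, 51, 54, 57, 60, 63, 66, 69, 72, 75, 78, 81, 84,
       87, 90, 93]))
60 1252 ((557.9561767578125, -140.54989624023438), 28.09270668029785) 66.70781589623434
66 693 ((557.9561767578125, -140.54989624023438), 28.09270668029785) 69.46188860634614
led 4631 [ 541.21133285 -175.38964281  318.70394621] ((548.44140625, -157.89154052734375), 29.160770416259766)
5.5833
```

View pics/crop.png

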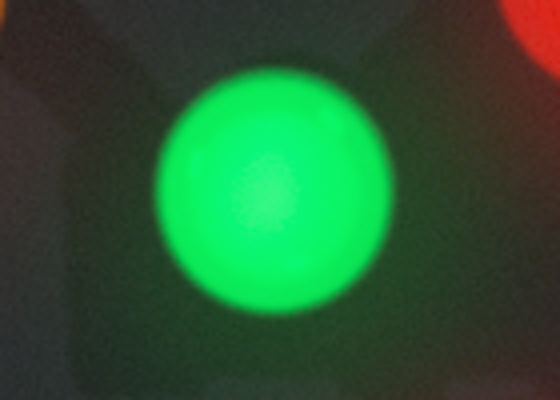

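View pics/w2.png

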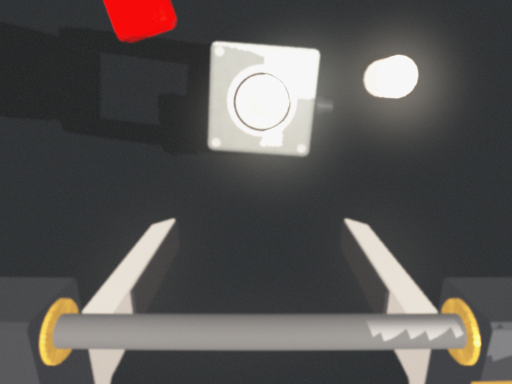

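The crop shows one clean green dome, so this is the globe. The collar shows as a round mouth at (262,101) in the wrist view; its measured gasket diameter of 56.2 mm matches too. Now I'll grasp the globe, lift it and check it in the hand.

Run:
```python
from h import *
g=np.array([556.8,187.6]); a=np.radians(138)
arm.reach([*g,140],down(a))
print('guard',arm.move_l([*g,22],120,guard=8),sensors.get_tcp_pos())
arm.command_gripper(40,22); print('gap',sensors.get_finger_gap(),sensors.get_finger_force(),sensors.get_contact_force())
arm.move_l([*g,150],150)
arm.reach([557.5,-140.5,190],down(np.radians(67))); arm.hold(.3)
im,d,P=grab('wrist'); cv2.imwrite('pics/w3.png',im[:,:,::-1])
M=R.from_rotvec(sensors.get_tcp_rot()).as_matrix(); t=np.array(sensors.get_tcp_pos())
i=im.astype(int); m=((i[...,1]>1.5*i[...,0])&(i[...,1]>80)).astype(np.uint8)
n,l,s,c=cv2.connectedComponentsWithStats(m); print(s[1:][s[1:,4]>200])
Q=np.array([M.T@(at_d(P,u,v,d[v,u])-t) for v,u in zip(*np.nonzero(m)) if d[v,u]>0])
Q=Q[(np.abs(Q[:,:2])<50).all(1)]
print('tool frame: pct',np.percentile(Q,[1,50,99],axis=0).round(1).tolist())
T=Q[Q[:,2]<Q[:,2].min()+25]; print('circle',cv2.minEnclosingCircle(T[:,:2].astype(np.float32)))
print('gap',sensors.get_finger_gap(),sensors.get_contact_force(),sensors.get_joint_positions(),sensors.get_time_s())
```

```text
guard False [557.79894487 187.75474468  22.9669798 ]
gap 55.260251288236425 22.000145518686622 [-0.33599062  0.32874374  1.17634262]
[[  207   178   108   126 10294]]
tool frame: pct [[-21.4, -25.6, -54.4], [9.7, -0.2, -49.8], [27.9, 26.3, -4.3]]
circle ((-0.3233010470867157, 0.11169721186161041), 28.748910903930664)
gap 55.92637275579861 [-0.33295981  0.16122222 -1.33562963] [-3.96057496e-01  2.00189465e-01  1.53219838e+00  4.50817166e-05
  1.40934993e+00  3.94012766e-03] 11.475
```

View pics/w3.png

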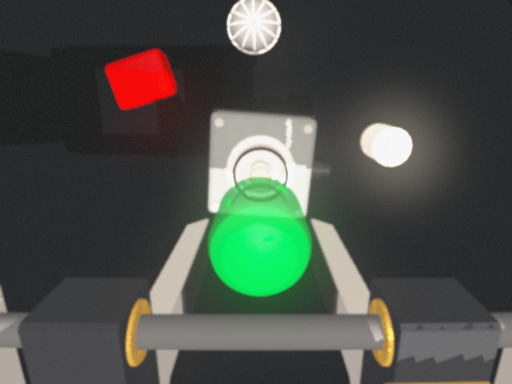

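The globe hangs upright and centred in the pads (green blob at about (260,235)) with the collar just behind it. Lowering it with a light guard.

Run:
```python
from h import *
a=np.radians(67); c=np.array([557.9,-140.5])-0.3*R.from_euler('z',a).apply([-1,0,0])[:2]
arm.move_l([*c,112],150); arm.hold(.2)
p=sensors.get_tcp_pos(); print('settled',p,'cmd',c,sensors.get_contact_force())
g=arm.move_l([*c,78],25,guard=5); arm.hold(.3)
print(g,sensors.get_tcp_pos(),sensors.get_contact_force(),sensors.get_ft_torque(),sensors.get_finger_gap(),sensors.get_time_s())
```

```text
settled [ 559.21593227 -140.74768196  113.65185246] cmd [ 558.01721934 -140.22384854] [-0.75445312 -0.46368913 -1.35152042]
True [ 557.78788303 -140.21928805   82.8102342 ] [-0.43375629  0.14365965  5.24490977] [-0.00112146  0.14383494 -0.01876413] 55.39242575094419 13.7083
```

```bash
cat >> h.py <<'E'
import json
C=np.array([558.0,-140.2])
def st(): 
    f=sensors.get_contact_force(); p=sensors.get_tcp_pos(); return p,f
def load(): return json.load(open('s.json'))
def save(a,z): json.dump([float(a),float(z)],open('s.json','w'))
E
python3 - <<'E'
from h import *
a,z=67.,82.8
for k in range(5):
    t=sensors.get_time_s(); a+=4; z+=3.1*np.radians(4)
    arm.move_l([*C,z],30,rot=down(np.radians(a)))
    p,f=st(); print(a,round(z,2),p.round(2),f.round(2),sensors.get_ft_torque().round(3),round(sensors.get_time_s()-t,3))
save(a,z)
E
```

```text
71.0 83.02 [ 558.29 -140.3    83.15] [ 0.43 -0.02  1.58] [-0.106 -0.069 -0.002] 0.25
75.0 83.23 [ 558.17 -140.28   83.33] [0.9  0.34 1.52] [-0.102 -0.035  0.032] 0.25
79.0 83.45 [ 558.15 -140.25   83.56] [ 0.09 -0.34  2.71] [-0.102 -0.037  0.024] 0.25
83.0 83.67 [ 558.12 -140.23   83.75] [0.43 0.91 2.24] [-0.092  0.002  0.056] 0.25
87.0 83.88 [ 558.1  -140.24   83.96] [-0.11  0.01  3.31] [-0.071 -0.08   0.016] 0.25
```

Run:
```python
from h import *
a,z=load(); f=[0,0,3.]; low=0
for k in range(30):
    a+=4; z+=3.1*np.radians(4)+np.clip(.06*(f[2]-4),-.25,.25)
    if a>222: break
    arm.move_l([*C,z],30,rot=down(np.radians(a)))
    p,f=st(); print(a,round(z,2),round(p[2],2),f.round(1),sensors.get_ft_torque()[2].round(3))
    if f[2]<-.2:
        save(a,z); g=arm.move_l([*C,z-1.5],10,guard=3); arm.hold(.1); p,f=st(); print('probe',g,p.round(2),f.round(2))
        z=p[2]
        if not g: break
    if f[2]>14: break
save(a,z); print(sensors.get_time_s(),sensors.get_finger_gap())
```

```text
91.0 84.04 84.2 [-0.  -0.1  3.1] 0.058
95.0 84.2 84.33 [-0.2  0.9  4.1] 0.031
99.0 84.42 84.58 [-0.5  0.3  2.6] 0.01
103.0 84.55 84.73 [-0.2  0.3  4.8] 0.055
107.0 84.82 84.98 [ 0.3 -0.   3.4] -0.02
111.0 85.0 85.2 [-0.1  0.9  5.1] 0.007
115.0 85.28 85.42 [-0.7  0.6  4.9] -0.001
119.0 85.55 85.63 [-1.3 -0.9  5.1] 0.019
123.0 85.84 85.84 [-0.1 -0.3  4.6] 0.084
127.0 86.09 86.06 [-0.1  1.   4.6] -0.002
131.0 86.34 86.27 [-0.9  0.1  5.3] 0.045
135.0 86.63 86.53 [0.6 0.7 4.3] 0.064
139.0 86.87 86.73 [0.5 0.4 2.8] 0.008
143.0 87.02 86.9 [0.2 0.1 3.8] 0.001
147.0 87.22 87.05 [ 0.8 -0.1  3.6] 0.031
151.0 87.41 87.16 [-1.   0.5  2.3] -0.003
155.0 87.53 86.81 [ 0.5 -0.1 -0.3] 0.061
probe True [ 557.7  -140.22   86.16] [-0.05  0.03  4.01]
159.0 86.38 85.42 [ 0.4 -0.3 -1. ] -0.017
probe False [ 557.76 -140.09   84.65] [ 0.15  0.45 -1.55]
20.1667 55.621849238711775
```

The thread-start drop began at about 155°. Following it down.

Run:
```python
from h import *
a,z=load()
g=arm.move_l([*C,77.5],15,guard=4); arm.hold(.2); p,f=st()
print(g,p.round(2),f.round(2),sensors.get_ft_torque().round(3),sensors.get_time_s()); save(a,p[2])
```

```text
True [ 558.24 -140.26   81.26] [-0.3  -0.43  4.73] [ 0.045 -0.076 -0.003] 20.725
```

Run:
```python
from h import *
a,z=load(); f=[0,0,3.]; a0=157
while a0-a<112:
    a-=5; z+=-3.1*np.radians(5)+np.clip(.06*(f[2]-2),-.25,.25)
    arm.move_l([*C,z],30,rot=down(np.radians(a)))
    p,f=st(); t=sensors.get_ft_torque()[2]; print(a0-a,round(z,2),round(p[2],2),f.round(1),t.round(3))
    if abs(f[2])>12 or abs(t)>.2: break
save(a,z); print(sensors.get_time_s(),sensors.get_finger_gap(),sensors.get_joint_positions()[5])
```

```text
3.0 81.05 81.17 [-1.1 -0.8  1.9] -0.052
8.0 80.77 80.86 [ 0.2 -0.3  1.5] -0.047
13.0 80.47 80.56 [0.2 0.1 2.2] -0.021
18.0 80.21 80.31 [0.8 0.9 2.2] -0.035
23.0 79.95 80.02 [ 0.1 -1.   2.4] -0.071
28.0 79.71 79.72 [0.4 0.4 1.8] -0.08
33.0 79.42 79.47 [-0.1  1.1  2.3] -0.055
38.0 79.17 79.21 [ 0.4 -0.1  2.4] -0.007
43.0 78.92 78.94 [-0.2  0.4  2.4] -0.053
48.0 78.68 78.68 [-0.4 -0.1  1.2] -0.045
53.0 78.36 78.38 [0.9 0.3 2.2] -0.081
58.0 78.1 78.1 [0.6 0.3 2.7] -0.05
63.0 77.86 77.83 [0.8 0.1 2.5] -0.055
68.0 77.62 77.57 [0.5 0.3 2.1] -0.045
73.0 77.36 77.35 [-0.4 -0.   1.4] -0.031
78.0 77.06 77.06 [-0.6  0.1  2.5] -0.008
83.0 76.82 76.79 [-0.5  0.7  1.8] -0.023
88.0 76.53 76.52 [ 0.  -0.2  1.4] 0.009
93.0 76.23 76.23 [ 0.1 -0.3  2.5] -0.066
98.0 75.99 76.03 [-0.2  0.3  1.7] -0.052
103.0 75.7 75.79 [0.3 0.5 3. ] -0.08
108.0 75.49 75.62 [-0.6 -0.   2.9] -0.076
113.0 75.27 75.53 [0.6 0.3 3.9] -0.096
26.475 55.17223449264566 0.40212002966442784
```

Run:
```python
from h import *
a,z=load(); f=[0,0,3.]; a0=157
while a0-a<134:
    a-=3; z+=-3.1*np.radians(3)+np.clip(.06*(f[2]-2),-.2,.2)
    arm.move_l([*C,z],30,rot=down(np.radians(a)))
    p,f=st(); t=np.mean([sensors.get_ft_torque()[2] for _ in range(3)]); print(a0-a,round(z,2),round(p[2],2),f.round(1),t.round(3))
    if abs(f[2])>10 or abs(t)>.25: break
save(a,z); print(sensors.get_time_s(),sensors.get_finger_gap())
```

```text
116.0 75.17 75.45 [-0.5 -0.6  3.9] -0.094
119.0 75.12 75.4 [ 0.8 -0.   4.6] -0.072
122.0 75.11 75.37 [ 0.6 -0.1  4.8] -0.118
125.0 75.12 75.36 [0.6 0.6 5.1] -0.018
128.0 75.15 75.36 [ 0.  -0.3  5.6] -0.095
131.0 75.18 75.31 [-0.4 -0.1  4.4] -0.117
134.0 75.17 75.2 [ 1.9 -0.3  3.9] -0.121
28.225 55.605032418308674
```

Run:
```python
from h import *
a,z=load(); f=[0,0,3.]; a0=157
while a0-a<149:
    a-=3; z+=-3.1*np.radians(3)+np.clip(.06*(f[2]-2),-.2,.2)
    arm.move_l([*C,z],30,rot=down(np.radians(a)))
    p,f=st(); t=np.mean([sensors.get_ft_torque()[2] for _ in range(3)]); print(a0-a,round(z,2),round(p[2],2),f.round(1),t.round(3))
    if abs(f[2])>10 or abs(t)>.27 or p[2]<74.6: break
save(a,z); print(sensors.get_time_s(),sensors.get_finger_gap())
```

```text
137.0 75.06 75.09 [ 1.  -0.7  4.6] -0.065
140.0 75.06 75.0 [ 1.4 -0.3  2.9] -0.061
143.0 74.95 74.83 [ 1.6 -1.4  3.3] -0.044
146.0 74.87 74.73 [ 2.1 -1.5  1.8] -0.031
149.0 74.69 74.57 [ 1.7 -0.7  2.7] -0.031
29.475 55.65410532276647
```

```bash
cat >> h.py <<'E'
def avg(n=12):
    F=[];T=[];Z=[]
    for _ in range(n):
        arm.hold(.02); F.append(sensors.get_contact_force()); T.append(sensors.get_ft_torque()); Z.append(sensors.get_tcp_pos())
    return np.mean(F,0).round(2),np.mean(T,0).round(3),np.mean(Z,0).round(2)
E
python3 - <<'E'
from h import *
a,z=load(); print('now',*avg())
arm.move_l([*C,z+.8],30); print('up.8',*avg())
arm.move_l([*C,z],30); print('back',*avg(),sensors.get_finger_force(),sensors.get_time_s())
E
```

```text
now [ 1.27 -1.    2.15] [-0.197 -0.214  0.037] [ 557.92 -140.2    74.58]
up.8 [ 3.73 -1.94 -5.18] [-0.476 -0.725  0.069] [ 557.83 -140.2    74.74]
back [ 2.85 -2.12 -3.13] [-0.394 -0.528  0.039] [ 557.87 -140.19   74.7 ] 21.999488749424927 30.575
```

Run:
```python
from h import *
a,z=load(); z=74.7
arm.command_gripper(70); print('free',*avg())
arm.move_l([*C,z],30); arm.command_gripper(40,27); print('regrip',*avg(),sensors.get_finger_gap())
for k in range(2):
    a-=2; z-=.1
    arm.move_l([*C,z],30,rot=down(np.radians(a))); print(a,z,sensors.get_ft_torque().round(3),*avg(6),sensors.get_time_s())
save(a,z)
```

```text
free [-0.06 -0.28 -0.13] [ 0.007  0.016 -0.002] [ 557.89 -140.08   74.73]
regrip [-0.15  0.11  0.19] [-0.031  0.009  0.015] [ 558.   -140.23   74.7 ] 55.53896832049061
6.0 74.60000000000001 [-0.121 -0.049  0.031] [-0.07 -0.48 -0.41] [-0.093 -0.033  0.048] [ 558.04 -140.28   74.61] 32.4167
4.0 74.50000000000001 [-0.172 -0.013  0.038] [ 0.2  -0.9  -0.61] [-0.167 -0.06   0.061] [ 558.09 -140.33   74.53] 32.7667
```

Run:
```python
from h import *
arm.command_gripper(94); arm.move_l([*C,150],150)
im,W,P=look(C,np.radians(67),233,'globe_center','w4',60)
def apex(W,c,r=8):
    m=np.hypot(W[...,0]-c[0],W[...,1]-c[1])<r; return m.sum(),np.nanmedian(W[m][:,2]).round(2),np.nanstd(W[m][:,2]).round(2)
W1=np.load('w1.npz')['W']; 
i=im.astype(int); m=(i[...,1]>1.5*i[...,0])&(np.hypot(W[...,0]-C[0],W[...,1]-C[1])<60)&(W[...,2]>100)
cc,r=cv2.minEnclosingCircle(W[m][:,:2].astype(np.float32)); print(cc,r)
print('w1 apex',apex(W1,(556.8,187.7)),'now',apex(W,cc))
def shelf(W,c,lo,hi):
    d=np.hypot(W[...,0]-c[0],W[...,1]-c[1]); m=(d>lo)&(d<hi)&(W[...,2]<8)&(W[...,2]>-8); return m.sum(),np.median(W[m][:,2]).round(2)
print('shelf w1',shelf(W1,(556.8,187.7),40,70),'w4',shelf(W,cc,85,110))
b=(np.hypot(W[...,0]-C[0],W[...,1]-C[1])<50)&(abs(W[...,2]-40)<3); print('boxtop',b.sum(),np.median(W[b][:,2]))
print(sensors.get_time_s())
```

```text
(557.0693359375, -140.56716918945312) 27.20098304748535
w1 apex (np.int64(256), np.float64(75.65), np.float64(0.74)) now (np.int64(257), np.float64(128.07), np.float64(0.67))
shelf w1 (np.int64(8651), np.float64(-0.14)) w4 (np.int64(9874), np.float64(-0.16))
boxtop 2855 39.858129371748205
35.5833
```

View pics/w4.png

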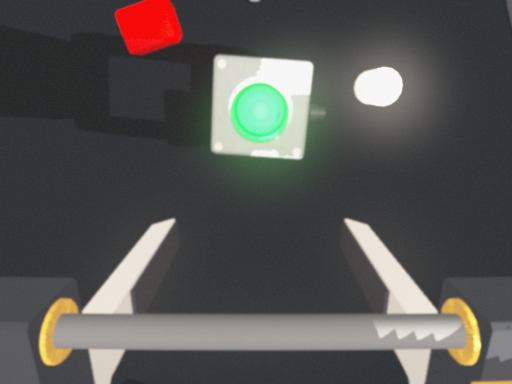

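The globe sits upright and centred on the collar (260,111). Its dome is 52.4 mm higher than it was on the shelf, which puts the shoulder about 1.5 mm below the mouth, inside the 0.4–2 mm band. It also resisted the lift test. The robot is clear, so I'm handing in.

```bash
python3 -c "
from h import *
print(ticket.sign_off(),sensors.get_time_s())"
```

```text
the job is handed in; nothing more can be done
the job is handed in; nothing more can be done
```

I fitted the small green globe to the cue light: turned it back to the thread-start drop, screwed it on until snug with its shoulder about 1.5 mm below the mouth, let go, and handed the job in at about 36 s.

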